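# Unlatch the tea-bowl case by its pop-out T-handle

## Robot

A 7-joint arm with a two-finger parallel gripper is mounted at the origin on the work surface. World frame = base frame: x ahead of the robot, y to its left, z up, the work surface at z = 0. Lengths are in m, angles in rad, forces in N, time in s.
With the tool pointing down it reaches from about 0.4 to 0.875 m from the base axis. Payload 6.5 kg.
Tool frame: the origin (TCP) lies between the finger pads; the fingertips stand 19 mm ahead of it and the grasp point (between the pads) is the TCP; y points along the fingers, z is the direction in which the jaws open and shut, and the axes are right-handed (so a half turn about y gives the same grasp; the last joint's range is limited). The gripper opens to 88 mm and grips with 3 to 60 N. Pads are 18 mm wide; open, the fingers measure 123 mm over their backs; the gripper's body (75 mm by 187 mm) begins 45 mm behind the grasp point.
Start: joints at [1.124, 0.536, -0.004, 1.538, 0.003, 1.067, -0.071], TCP at [0.242, -0.603, 0.258] pointing down, gripper open.
Joint ranges: [-2.7, 2.7], [-0.37, 2.16], [-1.27, 1.26], [0.24, 2.4], [-1.31, 4.45], [0.19, 1.91], [-2.76, 2.76]. Speed limits (rad/s): [2.39, 2.39, 3.14, 3.14, 3.14, 3.14, 3.14].

## Interface

Orientations are given as a 3x3 rotation matrix whose columns are the frame's x, y, z axes.
In Python, from rig import r gives the robot as it stands. Calls block until the motion is done:
- r.move_pose(position, orientation): joint-space move of the TCP to a pose.
- r.servo_line(position, ori=None, speed=0.15, stop_force=None): straight line of the TCP; ori=None keeps the orientation; speed is the mean speed in m/s. With stop_force (N) it stops when the force on the tool has changed by that much, and returns True; else False.
- r.goto_joints(angles): joint-space move.
- r.grip(opening, force=None): finger opening in m; force is the grip in N (None keeps the last); returns when the fingers have stopped.
- r.hold(seconds).
- r.solve_ik(position, orientation): joint angles nearest the present ones, or None.
- r.camera(name): name is "scene" or "top" or "wrist"; returns the picture (384x512x3 uint8, blue, green, red); there is no depth.
- r.camera_info(name): a dict with "fx", "fy", "cx", "cy" (pixels), "D" ([k1, k2, p1, p2, k3] as OpenCV has them; the pictures are not rectified), "world_to_cam" (4x4, takes a point from world to camera coordinates); the wrist camera has in their place "mount" (4x4, takes a point from camera to tool coordinates, whose origin is the TCP and whose axes are the tool frame's). Camera axes: x right, y up, looking along -z (the intrinsics and any distortion apply to the point x, -y, -z); pixel columns grow to the right and rows downward; lengths in m; the calibration is good to about 2 mm. A picture is of the moment at which its call begins: read the wrist's pose just before it. camera_info takes no time and is no camera call.
A pose or a line that the arm cannot do raises r.IKError and nothing moves.
- r.close_job(): hands the job in, once; it reports no verdict.
Trained networks look in the newest picture that a camera, given by its name, has taken for a name from the list of things; names that differ only in an ending like _2 or _b are one class to them, and where a whole thing is asked for, a point or a joint stands for the part that bears it (a point fixed in the world has none). Each returns a list of dicts, best first, with "conf" (0 to 1); they miss things now and then, are a little off and sometimes report something else, mostly with a low value. They report only what shows in the picture. A call takes as long as a camera call.
- r.boxes_of(camera, thing): "at" ([x, y, z] in m, in the coordinates of the camera as it stood for that picture, good to about 4 mm: the middle of the surface that is visible of it).
Readings, each from a call of its own:
- r.current_t(): time.
- r.current_joints(): joint angles.
- r.current_joint_velocities(): joint speeds.
- r.current_joint_efforts(): joint torques, N m.
- r.current_eef_pos(): TCP position.
- r.current_tool_rot(): TCP orientation.
- r.current_contact_force(): force on the tool from outside, world axes, zero at the start.
- r.current_torque(): the same for the moment, N m.
- r.current_width(): finger opening in m.
Only numpy, scipy, OpenCV 4.12 (cv2) and the standard library are available. Lean on these libraries where they do the work, as an engineer would, in place of code of your own. Each camera call takes 0.05 s, during which the arm holds its last target. There are 200 camera calls.

## Task

Open the blue tea-bowl case: gently press the red release button down until the flush T-handle pops out, then grip the handle and turn it clockwise (seen from above) until the latch lets go and the lid springs ajar, without twisting the handle on to its end stop. Keep below 20 N on the button, let go at the end, leaving the handle out and turned, and leave the two bowls and the loupe alone.

Things in the scene. Friction and masses are not known exactly. Their poses are not given: they have to be found in the camera images.
- case: Fixed blue cloth-covered case on the table, 330 (x) x 320 (y) x 150 mm high, front deck of dark wood, lid hinged on the far side. Origin at the centre of its underside on the table; x points from the front deck to the lid hinge, z up. The pivot of the T-handle is at x -100, y 0 and the button at x -100, y -75 mm in this frame. A steel escutcheon (62 mm in x, from y -98 to y +56 mm, top 172 mm above the table) surrounds the handle and the button.
- tbar: The aluminium T-handle bar with a red stripe on its top, 84 mm long (its y), 16 mm wide (its x), 18 mm high; origin at the bar's centre, on the pivot axis, 163 mm above the table while flush and 195 mm when popped out (then its underside stands 14 mm above the escutcheon). While flush it lies in a slot and cannot be gripped. Popped out, a spring of about 5 N holds it up. At the start its axes are those of the case.
- button_cap: Red round release button, 24 mm in diameter, standing 13 mm proud of the escutcheon; origin at the centre of its top face, 185 mm above the table when free. Pressed straight down against a spring: 3 N at first touch, rising to 7 to 11 N at the bottom. It never goes flush. It breaks above 20 N.
- button (a joint): Travel of the button, m: 0 free. It frees the handle somewhere between 2 and 9 mm and strikes a hard bottom about 1 mm further, differing from case to case and not to be seen beforehand.
- handle_pop (a joint): How far the handle has come out, m: 0 flush, 0.032 fully out.
- handle_turn (a joint): Turn of the handle, rad: 0 as latched, grows clockwise seen from above, end stop at 1.57. Turning takes about 0.2 to 0.4 N m; the handle stays where it is left. It draws a bolt that lets the lid go somewhere between 0.6 and 1.2 rad, differing from case to case.
- lid (a joint): Opening of the lid, rad: 0 shut, about 0.26 ajar. It springs up by itself (front edge rises 50 mm, 74 mm beyond the handle pivot) once the bolt has let go; it may creep up a few degrees just before.
- blue_bowl: Bystander: loose blue glazed tea bowl, 100 mm across, 55 mm high, beside the case; origin at the centre of its underside.
- copper_bowl: Bystander: loose copper-coloured tea bowl, 90 mm across, 50 mm high, on the other side of the case; origin at the centre of its underside.
- loupe: Bystander: loose black loupe, 38 mm across, 30 mm high, standing on the deck beyond the end of the handle away from the button; origin at the centre of its underside.

How it is judged:
On the way, in this order (a step that is already met when the one before it is completed fails the run):
1. the release button has been pressed and the T-handle has popped fully out (value of joint handle_pop above 0.025 m), for 0.2 s.
2. the popped-out handle has been turned and the lid has sprung ajar (value of joint handle_turn above 0.35 rad and value of joint lid above 0.18 rad), for 0.2 s.
At the end, for the whole second after the job is handed in: The handle is out by more than 25 mm and left turned by more than 0.35 rad, the lid is ajar by more than 0.18 rad and at rest, and the button is released (under 2 mm) (all of step 2 and value of joint handle_pop above 0.025 m and velocity of joint lid below 0.05 rad/s and value of joint button below 0.002 m); the robot touches nothing.
It fails at once if the button is pressed with more than 20 N (contact force between button_cap and the fingers above 20 N).
It fails at once if the handle is twisted on to its end stop (beyond 1.5 rad) (value of joint handle_turn above 1.5 rad).
It fails at once if a bowl or the loupe is moved by more than 15 mm (distance of any of blue_bowl, copper_bowl, loupe from where it was at the start of the episode above 0.015 m).
It also fails if it takes over 53 s, if anything falls off the work surface, if the arm or the gripper's body presses on something with over 40 N, if the wrist force passes 120 N, or if a joint passes its speed limit or range.

## Working session

There is one attempt and no reset: what is moved stays moved. The work goes in short steps, each a Python script; the robot and the scene stay as the last script left them, time stands still between calls to the robot, and variables do not carry over. Pictures are saved under pics/ and viewed, about 8 in all and at most 12, crops included, and the job is handed in when it is done.

```bash
mkdir -p pics; ls
cat > h.py <<'E'
from rig import r
import numpy as np, cv2
def w(cam,p):
    M=np.array(r.camera_info(cam)["world_to_cam"]); return (np.linalg.inv(M)@np.r_[p,1])[:3]
def proj(cam,P):
    i=r.camera_info(cam);M=np.array(i["world_to_cam"]);c=(M@np.c_[np.atleast_2d(P),np.ones(len(np.atleast_2d(P)))].T)[:3].T
    c=c*[1,-1,-1];K=np.array([[i["fx"],0,i["cx"]],[0,i["fy"],i["cy"]],[0,0,1.]])
    return cv2.projectPoints(c,np.zeros(3),np.zeros(3),K,np.array(i["D"],float))[0].reshape(-1,2)
def ray(cam,uv,z):
    i=r.camera_info(cam);K=np.array([[i["fx"],0,i["cx"]],[0,i["fy"],i["cy"]],[0,0,1.]])
    n=cv2.undistortPoints(np.array(uv,float).reshape(-1,1,2),K,np.array(i["D"],float)).reshape(-1,2)
    Mi=np.linalg.inv(np.array(i["world_to_cam"]));d=(Mi[:3,:3]@np.c_[n[:,0],-n[:,1],-np.ones(len(n))].T).T
    o=Mi[:3,3];return o+d*((z-o[2])/d[:,2])[:,None]
E
python3 - <<'E'
from h import *
a=[]
for c in("scene","top"):
    im=r.camera(c);a.append(im);cv2.imwrite(f"pics/{c}0.png",im)
    print(c, np.linalg.inv(np.array(r.camera_info(c)["world_to_cam"]))[:3,3].round(3))
    for t in("case","tbar","button_cap","blue_bowl","copper_bowl","loupe"):
        for d in r.boxes_of(c,t)[:2]: 
            p=w(c,d["at"]);print(t,round(d["conf"],2),p.round(4),proj(c,p).round(0))
print(r.current_t(),r.current_tool_rot().round(3) if hasattr(r.current_tool_rot(),'round') else r.current_tool_rot())
E
```

```text
pics
scene [1.046 0.646 0.961]
case 0.76 [0.645  0.0995 0.1508] [[271. 207.]]
tbar 0.63 [0.5063 0.0377 0.1753] [[302. 163.]]
blue_bowl 0.74 [0.5838 0.2823 0.031 ] [[331. 275.]]
blue_bowl 0.64 [ 0.5591 -0.2361  0.0425] [[232. 148.]]
copper_bowl 0.52 [ 0.5582 -0.234   0.0388] [[233. 149.]]
loupe 0.71 [0.4834 0.1619 0.1803] [[340. 188.]]
loupe 0.21 [0.5858 0.2866 0.0279] [[332. 278.]]
top [0.539 0.029 0.914]
case 0.8 [0.5983 0.0509 0.1542] [[236. 209.]]
tbar 0.77 [0.5046 0.0374 0.171 ] [[242. 255.]]
tbar 0.73 [0.4824 0.1603 0.1777] [[179. 265.]]
button_cap 0.51 [ 0.5137 -0.0366  0.1858] [[279. 252.]]
button_cap 0.22 [0.6709 0.0589 0.147 ] [[234. 175.]]
blue_bowl 0.62 [0.5993 0.3056 0.0213] [[134. 211.]]
copper_bowl 0.77 [ 0.5671 -0.2085  0.0195] [[344. 229.]]
loupe 0.74 [0.5025 0.0415 0.1763] [[240. 256.]]
loupe 0.66 [0.4763 0.1595 0.1811] [[179. 269.]]
0.7 [[-0.928 -0.     0.372]
 [-0.372 -0.    -0.928]
 [ 0.    -1.     0.   ]]
```

View pics/top0.png

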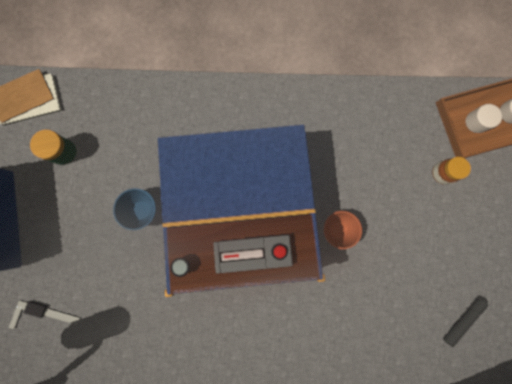

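View pics/scene0.png

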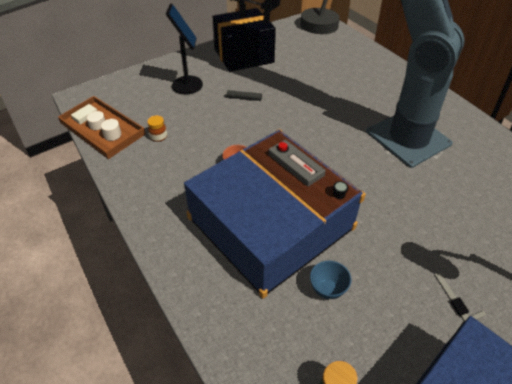

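Top view: button at about (280,252), T-handle at (242,255), loupe at (179,267), bowls at (134,209) and (344,229). The network reports agree for the button and handle. Next I refine these by colour and move above the button.

```bash
cat >> h.py <<'E'
def R(t): 
    c,s=np.cos(t),np.sin(t); return np.array([[s,0,c],[-c,0,s],[0,-1,0.]])
def cents(im):
    hsv=cv2.cvtColor(im,cv2.COLOR_BGR2HSV);roi=np.zeros(im.shape[:2],bool);roi[225:285,205:305]=1
    h,s,v=[hsv[...,k] for k in range(3)]
    red=roi&((h<6)|(h>174))&(s>180)&(v>110)
    yx=np.argwhere(red&(np.arange(512)[None]>262)); br=np.argwhere(roi&(s<60)&(v>150)|red&(np.arange(512)[None]<262))
    return yx[:,::-1],br[:,::-1]
E
python3 - <<'E'
from h import *
im=cv2.imread("pics/top0.png");b,t=cents(im)
B=ray("top",b.mean(0),.185)[0];P=ray("top",t,.172)
T=P.mean(0);u=np.linalg.svd(P[:,:2]-T[:2])[2][0];u*=np.sign(u[1])
print(len(b),B,len(t),T,u,np.degrees(np.arctan2(-u[0],u[1])),np.linalg.norm((B-T)[:2]),np.ptp((P-T)[:,:2]@u))
E2=ray("top",[[163,224],[314,211]],.15);d=E2[0]-E2[1];print("edge yaw",np.degrees(np.arctan2(-d[0],d[1])),E2)
th=np.arctan2(-u[0],u[1])
r.servo_line(np.r_[.242,-.603,.33],speed=.2)
r.move_pose(np.array([B[0],B[1],.30]),R(th));
r.grip(0.0,20)
print(r.current_t(),r.current_joints(),r.current_eef_pos(),r.current_contact_force())
q,Rt=np.array(r.current_eef_pos()),np.array(r.current_tool_rot())
im=r.camera("wrist");cv2.imwrite("pics/w1.png",im)
M=np.array(r.camera_info("wrist")["mount"])
for n in("button_cap","tbar"):
  for d in r.boxes_of("wrist",n)[:2]: print(n,d["conf"],q+Rt@(M@np.r_[d["at"],1])[:3])
E
```

```text
95 [ 0.51491312 -0.03713291  0.185     ] 205 [0.50594445 0.02961574 0.172     ] [-0.14567685  0.98933223] 8.376475845047736 0.0673484914171728 0.08069766538707832
edge yaw 6.284246421189914 [[ 0.56404278  0.20329359  0.15      ]
 [ 0.59874244 -0.11180626  0.15      ]]
4.7583 [ 0.47259277  0.31856566 -0.59540023  1.81563772  0.20181312  1.0681532
 -0.05114592] [ 0.51489256 -0.03713135  0.29999214] [-0.00409914 -0.71648457  0.24400236]
button_cap 0.89 [ 0.51364521 -0.03827325  0.18496453]
tbar 0.85 [0.50528863 0.03749196 0.1719054 ]
```

View pics/w1.png

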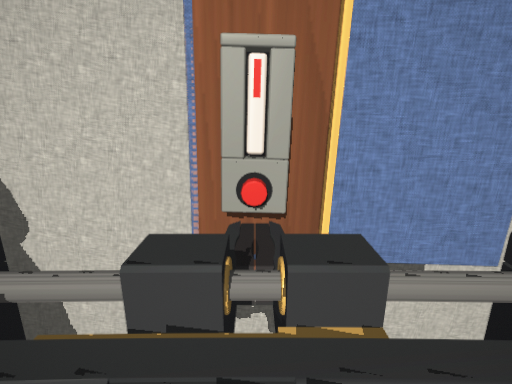

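The wrist view shows the button at (254,191) and the handle at (257,103), still flush. Both agree with the top camera, and the yaw is about 6.3°. Next I press in small steps, watching the force and the handle.

```bash
cat >> h.py <<'E'
TH=np.radians(6.3); B=np.array([.514,-.0375]); P0=np.array([.5055,.0375])
def wrist(n):
    q,Rt=np.array(r.current_eef_pos()),np.array(r.current_tool_rot());im=r.camera("wrist")
    M=np.array(r.camera_info("wrist")["mount"]);d=r.boxes_of("wrist",n)
    return im,[(round(x["conf"],2),(q+Rt@(M@np.r_[x["at"],1])[:3]).round(4)) for x in d[:2]]
E
python3 - <<'E'
from h import *
r.servo_line(np.r_[B,.214],R(TH),speed=.08); r.hold(.2)
f0=np.array(r.current_contact_force())[2];z=.207;pf=0;popped=False
im,d=wrist("tbar");z0=d[0][1][2] if d else .172;prev=im
print(r.current_t(),f0,d)
while z>.192:
    s=r.servo_line(np.r_[B,z],speed=.01,stop_force=6);f=np.array(r.current_contact_force())[2]-f0
    im,d=wrist("tbar");df=cv2.absdiff(im,prev)[:200].mean();prev=im
    print(round(z,4),s,round(f,2),round(np.array(r.current_eef_pos())[2],4),round(df,2),d[:1])
    if d and d[0][0]>.4 and d[0][1][2]-z0>.02: popped=True;break
    if f>12.5: break
    z-=.0006
print(popped,r.current_t())
cv2.imwrite("pics/w2.png",im)
E
```

```text
6.4333 -0.3036706729294492 [(0.6, array([0.506 , 0.0393, 0.1742]))]
0.207 False 1.54 0.2071 10.66 [(0.66, array([0.5061, 0.0386, 0.1709]))]
0.2064 False 0.53 0.2064 2.98 []
0.2058 False -0.23 0.2058 2.76 [(0.93, array([0.505 , 0.0418, 0.1705]))]
0.2052 False 0.16 0.2052 2.55 [(0.91, array([0.5034, 0.0396, 0.1735]))]
0.2046 False 0.9 0.2046 3.24 [(0.83, array([0.5036, 0.0411, 0.1703]))]
0.204 False 2.32 0.2042 2.78 [(0.76, array([0.5043, 0.0393, 0.1714]))]
0.2034 False 3.6 0.2035 2.63 [(0.55, array([0.5062, 0.0396, 0.1693]))]
0.2028 False 8.44 0.2032 2.57 [(0.58, array([0.5055, 0.0407, 0.1722]))]
0.2022 False 8.08 0.2026 2.63 [(0.65, array([0.5049, 0.0406, 0.1713]))]
0.2016 False 6.44 0.2017 2.94 [(0.88, array([0.5047, 0.0425, 0.1723]))]
0.201 False 6.5 0.2011 8.0 [(0.78, array([0.5048, 0.0399, 0.202 ]))]
True 10.8833
```

View pics/w2.png

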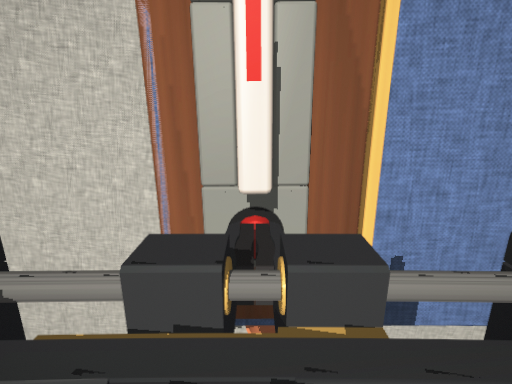

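The handle is out: the bar's end shows at (255,190), casting a shadow, and the network puts its top at 0.202. Next I retreat, grip it and turn it stepwise while watching the lid.

```bash
cat > turn.py <<'E'
from h import *
r.servo_line(np.r_[B,.27],speed=.12); r.grip(.05)
r.move_pose(np.r_[P0-[0,.04],.27],R(TH)); im,d=wrist("tbar");print("tbar",d); print("button",[ (x["conf"]) for x in r.boxes_of("wrist","button_cap")[:1]])
cv2.imwrite("pics/w3.png",im)
r.move_pose(np.r_[P0,.27],R(TH))
s=r.servo_line(np.r_[P0,.198],R(TH),speed=.06,stop_force=8)
print(s,r.current_eef_pos(),r.current_t())
g=r.grip(0,45);print("w",r.current_width(),r.current_contact_force(),r.current_torque())
E
python3 turn.py
```

```text
tbar [(0.59, array([0.504 , 0.0409, 0.2043]))]
button [0.97]
False [0.50579056 0.03753025 0.19834886] 14.5083
w 0.015197150729960671 [-0.13439182 -0.40093384  0.2811095 ] [-0.07463505 -0.07557455  0.08346216]
```

```bash
cat > t2.py <<'E'
from h import *
def lid():
    o=[]
    for c in("scene","top"):
        im=r.camera(c);d=r.boxes_of(c,"lid");o.append((im,w(c,d[0]["at"]).round(3) if d else None))
    return o
p=np.array(r.current_eef_pos());print(r.solve_ik(p,R(TH-1.3)))
ref=lid();print([x[1] for x in ref]);a=0
for a in (.2,.4,.5,.58,.66,.74,.82,.9,.98,1.06,1.14,1.22,1.28):
    r.servo_line(p,R(TH-a),speed=.05)
    L=lid();m=np.array(r.current_torque())
    # front edge of the lid in the scene picture
    df=[cv2.absdiff(L[k][0],ref[k][0]) for k in(0,1)];n=[int((df[0][190:300,180:330].max(2)>25).sum()),int((df[1][120:225,155:315].max(2)>25).sum())]
    Rt=np.array(r.current_tool_rot());print(a,round(TH-np.arctan2(Rt[1,2],Rt[0,2]),3),[x[1] for x in L],n,m.round(2),round(r.current_width(),4),round(r.current_t(),1))
    if all(x[1] is not None for x in L) and all(L[k][1][2]-ref[k][1][2]>.018 for k in(0,1) if ref[k][1] is not None): break
cv2.imwrite("pics/s4.png",np.hstack([L[0][0][90:350,150:400],ref[0][0][90:350,150:400]]))
E
python3 t2.py
```

```text
[ 0.06718261  0.39183232 -0.28266739  1.95259793  0.14666544  0.81663773
 -1.48591314]
[array([0.678, 0.077, 0.15 ]), array([0.676, 0.057, 0.145])]
0.2 0.199 [array([0.677, 0.077, 0.149]), array([0.674, 0.067, 0.147])] [2, 674] [-0.05 -0.7  -0.04] 0.0156 15.9
0.4 0.399 [array([0.675, 0.075, 0.152]), array([0.672, 0.061, 0.147])] [1, 1038] [-0.06 -1.13 -0.15] 0.0156 16.4
0.5 0.499 [array([0.677, 0.076, 0.152]), array([0.673, 0.064, 0.146])] [8, 1169] [-0.09 -1.21 -0.14] 0.0159 16.9
0.58 0.579 [array([0.674, 0.075, 0.148]), array([0.673, 0.061, 0.147])] [2, 1213] [-0.13 -1.33 -0.08] 0.0158 17.3
0.66 0.659 [array([0.676, 0.073, 0.15 ]), array([0.674, 0.06 , 0.148])] [8, 1340] [-0.23 -1.39 -0.07] 0.0156 17.8
0.74 0.739 [array([0.677, 0.077, 0.15 ]), array([0.599, 0.308, 0.023])] [6, 1461] [-0.22 -1.36 -0.06] 0.0155 18.2
0.82 0.819 [array([0.676, 0.075, 0.146]), array([0.672, 0.059, 0.145])] [7, 1565] [-0.31 -1.46 -0.07] 0.0159 18.7
0.9 0.899 [array([0.677, 0.076, 0.153]), array([0.671, 0.057, 0.149])] [250, 1629] [-0.36 -1.59 -0.12] 0.0156 19.1
0.98 0.979 [array([0.674, 0.078, 0.153]), array([0.671, 0.059, 0.15 ])] [249, 1712] [-0.39 -1.65 -0.2 ] 0.0153 19.6
1.06 1.059 [array([0.675, 0.076, 0.171]), array([0.671, 0.059, 0.175])] [642, 2619] [-0.43 -1.73 -0.1 ] 0.0157 20.0
```

View pics/s4.png

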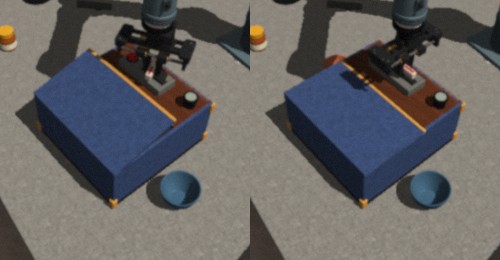

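The left crop shows the lid sprung open, with the loupe and bowl in place. Next I let the lid settle, release, retreat upward and check.

Run:
```python
from h import *
r.hold(.4);p=np.array(r.current_eef_pos())
r.grip(.04);r.servo_line(p+[0,0,.12],speed=.1);r.hold(.3)
im,d=wrist("tbar");print("tbar",d)
Ms=[]
for c in("scene","top"):
    i2=r.camera(c)
    for t in("lid","tbar","button_cap","loupe","blue_bowl","copper_bowl"):
        x=r.boxes_of(c,t)[:1]; print(c,t,[(round(k["conf"],2),w(c,k["at"]).round(3)) for k in x])
    Ms.append(i2)
cv2.imwrite("pics/f5.png",np.hstack([cv2.resize(im,(400,300)),cv2.resize(Ms[0][90:330,150:470],(400,300))]))
print(r.current_t(),r.current_contact_force(),r.current_width())
```

```text
tbar [(0.55, array([0.5055, 0.0377, 0.2054]))]
scene lid [(0.81, array([0.679, 0.078, 0.174]))]
scene tbar [(0.47, array([0.507, 0.044, 0.206]))]
scene button_cap [(0.44, array([ 0.518, -0.032,  0.185]))]
scene loupe [(0.81, array([0.482, 0.163, 0.18 ]))]
scene blue_bowl [(0.64, array([0.588, 0.286, 0.027]))]
scene copper_bowl []
top lid [(0.82, array([0.67 , 0.06 , 0.172]))]
top tbar []
top button_cap [(0.4, array([0.598, 0.307, 0.02 ]))]
top loupe []
top blue_bowl [(0.85, array([0.597, 0.306, 0.022]))]
top copper_bowl [(0.56, array([ 0.565, -0.205,  0.02 ]))]
23.4167 [-0.20556632 -0.76717206 -0.42127569] 0.039828024002786976
```

View pics/f5.png

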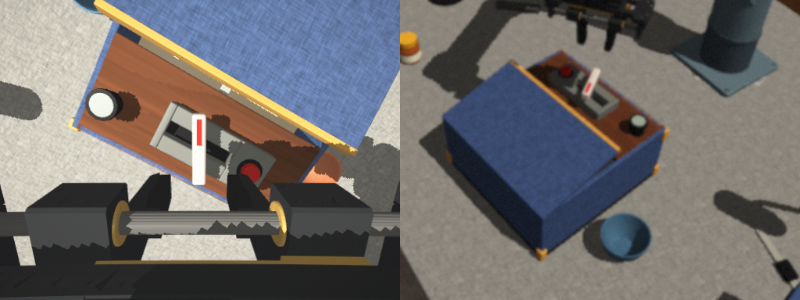

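The handle is out and turned, at (199,150). The lid is ajar, the button is up at its free height, and nothing is being touched.

```bash
python3 -c "
from rig import r
r.close_job()"
```

```text
the job is handed in; nothing more can be done
```

The case is open and the job is handed in; the interface gives no verdict, so these are my own checks.

**What I did**
- **Button:** I pressed it in 0.6 mm steps. The handle popped out after about 3 mm of travel, and the highest reading between steps was 8.4 N, well under 20 N.
- **Handle:** I gripped it and turned it clockwise in steps. The lid crept up slightly from about 0.9 rad and sprang ajar at 1.06 rad, where I stopped, well short of 1.5 rad.
- **Finish:** I let go and lifted straight up, at about 23.4 s of the 53 s allowed.

**Last checks**
- **Handle:** its top is at 0.205 m, so it is fully out, and the wrist picture shows it still turned.
- **Lid:** its middle rose about 25 mm, which fits 0.26 rad ajar. I did not measure its speed, but its height held steady after the release.
- **Button:** it is back at its free height of 0.185 m.
- **Bystanders:** the loupe and both bowls are within about 5 mm of where they started, which is about as accurate as the networks are.
- **Touching:** the gripper is clear of everything and reads under 1 N.

**Missed or wrong reports:** the top camera missed the handle and the loupe and took the blue bowl for the button. The scene camera missed the copper bowl. The other camera confirmed each of these.

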